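Secure the spice locker for the road

TASK

Get the spice locker ready for driving: push its door fully shut until it seats on its catch, then slide the travel brace's leg along the top of the locker until its yellow pointer is in line with the red mark. Holding the leg at the mark, squeeze the red cam lever fully closed against the grip post without letting the leg wander from the mark, and finish still gripping the leg with the lever closed. Do not knock the mug, the tin or the roll of tape.

Things in the scene. Friction and masses are not known exactly. Their poses are not given: they have to be found in the camera images.
- locker: Plywood spice locker, fixed to the worktop: 150 deep (x) x 260 wide (y) x 150 high. Origin: centre of its underside; its x points into it (away from the open front), y to its left as seen from the front, z up. An aluminium guide rail (18 wide, 6 high) lies along y on the middle of its top (locker x = 0).
- door (a joint): Plywood door on the locker's front, upright hinge at the left. 0 rad = shut and seated; positive = free edge swung out towards -x (the robot). It stays where it is left; a sprung roller catch resists (about 8 N at the free edge, more nearer the hinge) over the last 0.08 rad, then draws it to 0. A 35 mm knob sits on it 165 from the hinge at z = 54.
- lever (a joint): Red cam lever on the leg, left of the grip post; pivot axis along locker x, 25 above the locker top, 11 left of the pointer. 0 rad = closed (upright, at its stop), positive = leaning out to the left, at most 0.45. It stays where it is left and takes about 5 N at its tip to swing, more than it takes to slide the leg: pushing on the lever alone shifts the leg.
- leg_pointer (a point): Tip of the yellow pointer on the leg, 31 mm in front of the rail's centre line, 8.5 above the locker top.
- mark: Red mark on the front part of the locker's top, a fixed bar 24 (x) x 4 (y) x 4 high; origin: centre of its underside. Axes as the locker's. The leg is at the mark when the pointer's y in this frame is 0.
- mug_1: White mug (bystander), 80 x 113 x 91, left of the locker; origin at the centre of its underside.
- tin_1: Food tin (bystander), 58 across, 72 high, right of the locker; origin at the centre of its underside.
- tape_1: Roll of black tape (bystander), 62 x 60 x 19, lying in front of the locker on the right; origin at the centre of its underside.
- door_hinge (a point): Point on the door's hinge line at mid-height, at locker x = -75, y = +120, z = 79. The door reaches 179 mm from this line, is 14 thick (outside of it) and stands from z = 18 to 140; shut, its outer face is at locker x = -89 and it covers y = +120 to -59.
- leg_tongue (a point): Lower end of the leg's tongue, a flat tab 16 wide and 4 thick that hangs 33 below the locker top in front of the door line (locker x = -98), 35 to the right of the pointer. A flat arm (16 wide, top 15 above the locker top) joins it to the leg.
- lever_tip (a point): Round red tip of the lever, a bar 12 in diameter and 24 long (along locker x), 42 from the pivot; this point is its centre. Lever closed: tip centre 67 above the locker top, its outer face 17 left of the pointer's line, so post and tip measure 34 mm over their outer faces; about 52 with the lever fully open.
- grip_post (a point): Centre of the top of the black upright grip post fixed on the leg, 24 (x) x 12 (y) mm. The post stands from 16 to 74 above the locker top on the rail's centre line; its right-hand (outer) face is 17 to the right of the pointer's line, its left face 5 to the right of it.
- leg: Sliding aluminium leg of the travel brace; slides along locker y only. Origin: level with the locker top, on the rail's centre line, in line with the pointer; axes as the locker's. Home is on the right, at locker y = -75; it can slide 135 to the left. It slides stiffly (about 2 N) and stays where it is left.

How it is judged:
On the way, in this order (a step that is already met when the one before it is completed fails the run):
1. the door is fully shut and seated on its catch, the leg not yet at the mark (value of joint door below 0.02 rad and y of leg_pointer in the frame of mark below -0.02 m), for 0.2 s.
2. the leg is brought to the mark (within 6 mm) with the lever still open (y of leg_pointer in the frame of mark between -0.006 and 0.006 m and value of joint lever above 0.25 rad), for 0.1 s.
At the end, for the whole second after the job is handed in: The door is shut on its catch (within 0.02 rad), the pointer is within 5 mm of the red mark, the lever is closed (within 0.06 rad), and the fingers still grip the leg and its lever (more than 6 N in all) (value of joint door below 0.02 rad and value of joint lever below 0.06 rad and y of leg_pointer in the frame of mark between -0.005 and 0.005 m and contact force between the fingers and leg above 6 N); the arm keeps its last pose, push and grip.
It fails at once if the lever is closed, or nearly so, while the leg is more than 10 mm away from the mark (value of joint lever below 0.12 rad and (y of leg_pointer in the frame of mark above 0.01 m or y of leg_pointer in the frame of mark below -0.01 m)).
It fails at once if the mug, the tin or the tape is moved by more than 20 mm (distance of any of mug_1, tin_1, tape_1 from where it was at the start of the episode above 0.02 m).
It also fails if it takes over 48 s, if anything falls off the work surface, if the arm or the gripper's body presses on something with over 40 N, if the wrist force passes 120 N, or if a joint passes its speed limit or range.

ROBOT

A 6-joint arm with a two-finger parallel gripper is mounted at the origin on a cart in front of the work surface, level with it; the furniture and walls round the work are solid. World frame = base frame: x ahead of the robot, y to its left, z up, the work surface at z = 0. Lengths are in m, angles in rad, forces in N, time in s.
With the tool pointing down it reaches from about 0.3 to 0.95 m from the base axis. Payload 3.1 kg.
Tool frame: the origin (TCP) lies between the finger pads; the fingertips stand 14 mm ahead of it and the grasp point (between the pads) lies 5 mm behind it; z points along the fingers, y is the direction in which the jaws open and shut (so a half turn about z gives the same grasp; the last joint's range is limited). The gripper opens to 85 mm and grips with 20 to 120 N. Pads are 22 mm wide; open, the fingers measure 114 mm over their backs; the gripper's body (76 mm by 85 mm) begins 54 mm behind the grasp point. The pads swing forward as they close: fully open they stand 13 mm farther back than shut.
Start: joints at [-1.232, 0.308, 1.634, -0, 1.2, -0.07], TCP at [0.248, -0.574, 0.245] pointing down, gripper open.
Joint ranges: [-3.06, 3.06], [-0.79, 1.96], [0.05, 2.63], [-1.19, 4.34], [0.05, 2.64], [-2.94, 2.94]. Speed limits (rad/s): [2.79, 2.79, 3.14, 3.14, 3.14, 3.14].

INTERFACE

Orientations are given as a unit quaternion [w, x, y, z].
In Python, from station import manip, vision, sign_off gives the robot as it stands.
- The arm moves only by the tool step_arm, never from a script. Its argument "moves" is a list that holds one entry, the list of rows, each a list of 5 numbers: the gripper command: -1 is shut, 1 is fully open, values between are in proportion, then the shift along the world's x, y, z in cm, then the turn about the world's z in rad. In form: [[[gripper, x, y, z, yaw], ...]]. A call has 1 to 8 rows; each row shifts and turns the pose as measured when the row begins; what a row does not reach is not made up. A row lasts 1/10 s, in which the tool goes at most 50 mm and 8.59 degrees, less where a joint would pass 70% of its speed; a pose out of reach is approached as far as the arm can. A call with a gripper value outside its range is refused whole. The fingers move at their own pace and stop on an object; "grip_force" is the grip in N (left out, the last holds). Time passes only in rows, so rows that do not move let the fingers close. It gives the time, the measured TCP pose, the force and the opening at its end, in the units of the state.
- manip.observe(): the state, without advancing time (a new reading comes with each control period).
- vision.camera(name): name is "scene" or "top" or "wrist"; returns a dict with "color" (480x640x3 uint8, red, green, blue), "range_z" (480x640 float32, m along the optical axis (not along the pixel's ray), 0 where there is no reading), "fov_y" (degrees; the focal length in pixels is half the picture's height over the tangent of half this angle, whatever the lens; pixels are square), "cx", "cy" (the principal point, pixels), "k1" (the pictures are not rectified: a ray, as slopes to the right and down, at radius r is drawn at 1 + k1 r^2 times it, then the intrinsics apply), "R" (3x3) and "t" (3): a world point X has camera coordinates R X + t; the wrist camera has in their place "mount" (4x4, takes a point from camera to tool coordinates, whose origin is the TCP and whose axes are the flange's). Camera axes: x right, y down, z forward; pixel columns grow to the right and rows downward; lengths in m; the calibration is good to about 2 mm. A picture is of the moment at which its call begins: read the wrist's pose just before it.
- sign_off(): hands the job in, once; it reports no verdict.
The state is a dict: "time_s": time; "qpos": joint angles; "joint_velocities": joint speeds; "joint_torque": joint torques, N m; "tool_pos": TCP position; "ee_rot": TCP orientation; "ft_force": force on the tool from outside, world axes, zero at the start; "wrist_torque": the same for the moment, N m; "gripper_width": opening from 0.0 (shut) to 1.0 (fully open).
Only numpy, scipy, OpenCV 4.12 (cv2) and the standard library are available. Lean on these libraries where they do the work, as an engineer would, in place of code of your own. Each camera call takes 0.05 s, during which the arm holds its last target.

## Working session

There is one attempt and no reset: what is moved stays moved. The work goes in short steps, Python scripts to look and compute and a tool call to move; the robot and the scene stay as the last step left them, time stands still between calls to the robot, and variables do not carry over. Pictures are saved under pics/ and viewed, and the job is handed in when it is done.

Besides the shell and the picture viewer there is one more tool, called as name(argument=value, ...) on one line, values as JSON. step_arm: Moves the arm, as the interface text tells. Its arguments: {"type":"object","properties":{"moves":{"type":"array"},"grip_force":{"type":"number"}},"required":["moves"]}

```bash
mkdir -p pics; ls; cat > h.py <<'E'
import numpy as np, cv2
from station import manip, vision
def save(n,c): cv2.imwrite(f'pics/{n}.png',c['color'][:,:,::-1])
def f(c): return 240/np.tan(np.radians(c['fov_y'])/2)
def pts(c,pose=None):
    """world point for every pixel from range_z"""
    F=f(c);K=np.array([[F,0,c['cx']],[0,F,c['cy']],[0,0,1.]])
    v,u=np.mgrid[0:480,0:640]
    p=cv2.undistortPoints(np.stack([u,v],-1).reshape(-1,1,2).astype(float),K,np.array([c['k1'],0,0,0.])).reshape(480,640,2)
    z=c['range_z']; P=np.dstack([p[...,0]*z,p[...,1]*z,z])
    if 'R' in c: W=(P-np.array(c['t']))@np.array(c['R'])
    return W,p
def ray_plane(c,p,u,v,h):
    R=np.array(c['R']);C=-R.T@np.array(c['t']);d=R.T@np.array([*p[int(round(v)),int(round(u))],1.])
    return C+d*(h-C[2])/d[2]
E
python3 - <<'E'
from h import *
s=manip.observe();print({k:np.round(v,3) for k,v in s.items()})
for n in ('scene','top'):
    c=vision.camera(n);save(n+'0',c);np.savez(f'pics/{n}0.npz',**c)
    print(n,c['fov_y'],c['cx'],c['cy'],c['k1'],-np.array(c['R']).T@c['t'])
E
```

```text
pics
{'time_s': np.float64(0.0), 'qpos': array([-1.232,  0.309,  1.635,  0.   ,  1.2  , -0.07 ]), 'joint_velocities': array([ 0.001, -0.001,  0.001, -0.   ,  0.   ,  0.001]), 'joint_torque': array([-0.0000e+00, -4.1526e+01, -2.7666e+01,  0.0000e+00,  1.0000e-02,
        0.0000e+00]), 'tool_pos': array([ 0.248, -0.573,  0.244]), 'ee_rot': array([-0.001,  0.979,  0.203, -0.   ]), 'ft_force': array([ 1.388, -0.072,  0.404]), 'wrist_torque': array([ 0.   ,  0.035, -0.013]), 'gripper_width': np.float64(1.0)}
scene 46.62354088663858 323.1447298587336 240.47778324072385 0.04142201802968531 [-0.14876178  0.44916995  1.05616424]
top 51.82014487393075 324.7000073854902 242.08784071212236 0.011647035612383668 [0.3972017  0.03815178 1.13597681]
```

View pics/scene0.png

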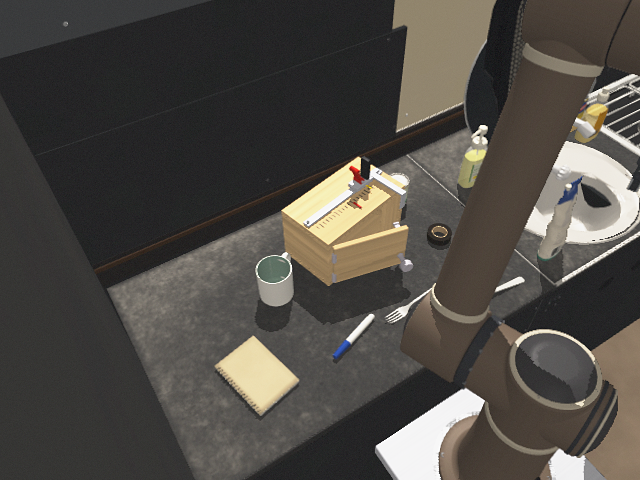

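View pics/top0.png

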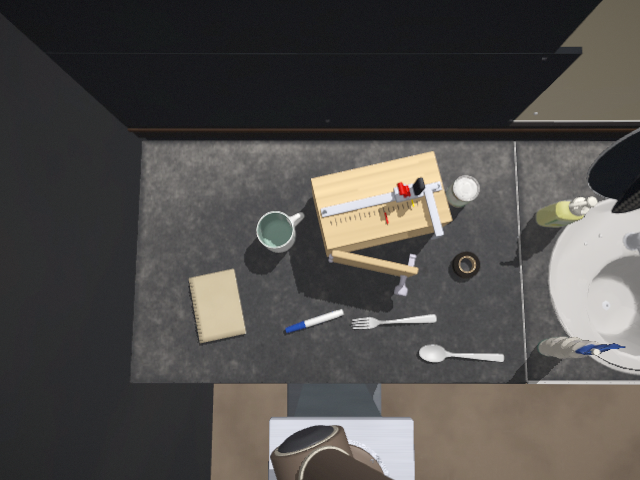

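The top view shows the locker at about (380,205), turned slightly. The door is ajar with its free edge near (415,270), and the tongue arm is at (433,215). The red mark is near (387,215) and the pointer near (412,205). The mug is at (277,230), the tin at (465,188) and the tape at (467,265). I'll zoom in next.

```bash
python3 - <<'E'
from h import *
for n,(a,b,w,h) in {'top':(300,140,200,150),'scene':(270,140,190,150)}.items():
    i=cv2.imread(f'pics/{n}0.png')[b:b+h,a:a+w]
    cv2.imwrite(f'pics/{n}0z.png',cv2.resize(i,None,fx=4,fy=4,interpolation=cv2.INTER_CUBIC))
E
```

```text
(no output)
```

View pics/top0z.png

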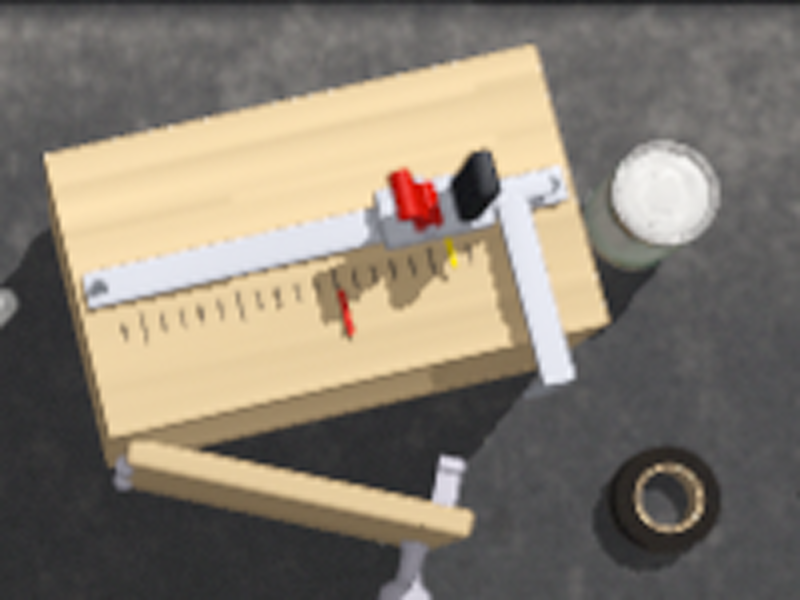

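View pics/scene0z.png

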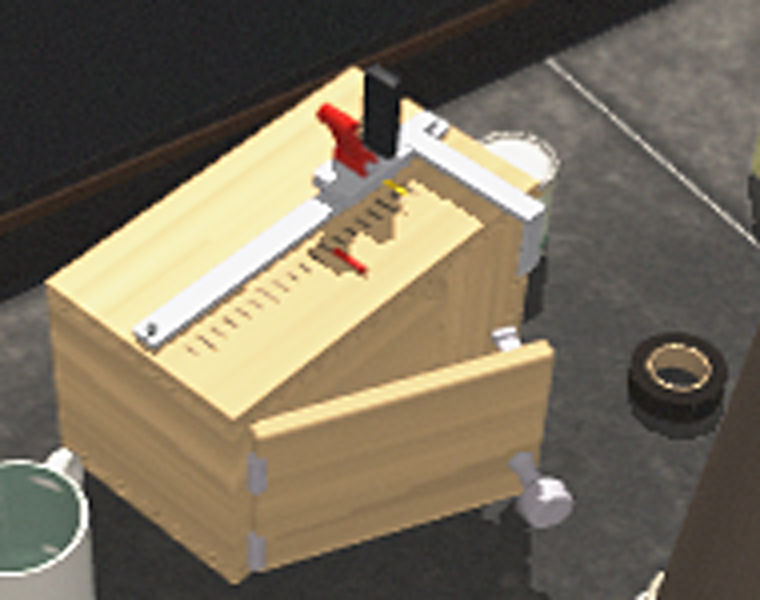

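```bash
cat > m.py <<'E'
from h import *
c=dict(np.load('pics/top0.npz'));W,p=pts(c)
z4=lambda x,y:(300+(x+.5)/4-.5,140+(y+.5)/4-.5)
cor=[('BL',45,155),('BR',537,45),('FR',608,320),('FL',110,440)]
P={}
for n,x,y in cor:
    P[n]=ray_plane(c,p,*z4(x,y),0.15);print(n,P[n].round(4))
ctr=sum(P.values())/4
for a,b in (('BL','BR'),('BR','FR'),('FR','FL'),('FL','BL')): print(a,b,np.linalg.norm(P[a]-P[b]).round(4),np.degrees(np.arctan2(*(P[b]-P[a])[1::-1])).round(2))
# rail/locker fit: depth-based check
m=(abs(W[...,2]-.15)<.004)&(W[...,0]>.4)&(W[...,0]<.8)&(abs(W[...,1])<.3)
print('top z med',np.median(W[m][:,2]))
hsv=cv2.cvtColor(c['color'],cv2.COLOR_RGB2HSV)
red=(hsv[...,1]>180)&((hsv[...,0]<8)|(hsv[...,0]>172))&(hsv[...,2]>90)
yel=(abs(hsv[...,0].astype(int)-27)<5)&(hsv[...,1]>170)
for n,mm in(('red',red),('yel',yel)):
    k,l,s,ce=cv2.connectedComponentsWithStats(mm.astype(np.uint8))
    for i in range(1,k):
        if s[i,4]>3 and 300<ce[i][0]<500 and 130<ce[i][1]<290: print(n,s[i],ce[i].round(1),np.median(W[l==i],0).round(4))
for n,(u,v,h) in dict(mug=(277,230,.091),tin=(465.5,188,.072),tape=(466.5,265,.019)).items(): print(n,ray_plane(c,p,u,v,h).round(3))
th=np.mean([np.arctan2(*(P['BL']-P['BR'])[1::-1]),np.arctan2(*(P['FL']-P['FR'])[1::-1])])-np.pi/2
print('ctr',ctr,'yaw',th)
E
python3 m.py
```

```text
BL [0.657  0.0651 0.15  ]
BR [ 0.7141 -0.1881  0.15  ]
FR [ 0.5699 -0.2205  0.15  ]
FL [0.5088 0.0324 0.15  ]
BL BR 0.2595 -77.31
BR FR 0.1477 -167.34
FR FL 0.2602 103.59
FL BL 0.1518 12.42
top z med 0.14946197564165226
red [398 183  12  14 110] [403.4 189.6] [ 0.62   -0.1126  0.2158]
red [385 213   3  11  12] [386.1 218.2] [ 0.5724 -0.0867  0.1533]
yel [411 200   3   7   9] [412.3 202.7] [ 0.6055 -0.1394  0.1582]
mug [0.558 0.139 0.091]
tin [ 0.655 -0.274  0.072]
tape [ 0.489 -0.283  0.019]
ctr [ 0.61244197 -0.07776973  0.15      ] yaw 0.2292999584193649
```

```bash
cat >> m.py <<'E'
th=.224
ex=np.array([np.cos(th),np.sin(th)]);ey=np.array([-ex[1],ex[0]])
L=lambda q:np.array([(q[:2]-ctr[:2])@ex,(q[:2]-ctr[:2])@ey])
print('--- local')
for n,x,y,h in [('mark',346,313,.154),('ptr tip',454,263,.1585),('ptr base',450,240,.1585),('post top c',475,185,.224),('armfront',557,380,.165),('rail L',97,290,.156),('rail R',552,185,.156),('levtip',405,185,.21)]:
    q=ray_plane(c,p,*z4(x,y),h);print(n,q.round(4),L(q).round(4))
H=ctr[:2]-.075*ex+.12*ey
for n,x,y in [('door far',475,510),('door near',464,535),('hinge end',130,442)]:
    q=ray_plane(c,p,*z4(x,y),.14);d=q[:2]-H;print(n,q.round(4),L(q).round(4),np.hypot(*d).round(4),'ang',np.arctan2(-(d@ex),-(d@ey)).round(3))
print('H',H)
for a in (0,.1,.2,.3,.4,.5):
    # push point: 150 from hinge, outer face + 15
    q=H-ey*(.16*np.cos(a))-ex*.16*np.sin(a); n=-ex*np.cos(a)+ey*np.sin(a)
    print(a,(q+n*.014).round(4))
E
python3 m.py|sed -n '/local/,$p'
```

```text
--- local
mark [ 0.5733 -0.0866  0.154 ] [-0.0401  0.0001]
ptr tip [ 0.5991 -0.1408  0.1585] [-0.0271 -0.0585]
ptr base [ 0.6093 -0.139   0.1585] [-0.0166 -0.059 ]
post top c [ 0.6221 -0.1391  0.224 ] [-0.0042 -0.0619]
armfront [ 0.5371 -0.1898  0.165 ] [-0.0984 -0.0925]
rail L [0.5852 0.0385 0.156 ] [-0.0008  0.1194]
rail R [ 0.6388 -0.1928  0.156 ] [ 0.0002 -0.118 ]
levtip [ 0.6255 -0.1092  0.21  ] [ 0.0058 -0.0335]
door far [ 0.4754 -0.1513  0.14  ] [-0.15   -0.0413] 0.1779 ang 0.435
door near [ 0.4633 -0.147   0.14  ] [-0.1608 -0.0344] 0.1766 ang 0.507
hinge end [0.5099 0.0222 0.14  ] [-0.0778  0.1203] 0.0028 ang 1.671
H [0.51265994 0.02257242]
0 [ 0.5346 -0.1365]
0.1 [ 0.5186 -0.1379]
0.2 [ 0.5025 -0.1377]
0.3 [ 0.4866 -0.1359]
0.4 [ 0.4709 -0.1325]
0.5 [ 0.4556 -0.1276]
```

step_arm(moves=[[[-1,1.5,4.5,0,-0.1],[-1,1.5,4.5,0,-0.09],[-1,1.5,4.5,0,0],[-1,1.5,4.5,0,0],[-1,1.5,4.5,0,0],[-1,1.5,4.5,0,0],[-1,1.5,4.5,0,0],[-1,1.5,4.5,0,0]]], grip_force=40)

```text
time_s: 0.9
tool_pos: [0.3663, -0.2038, 0.2393]
ee_rot: [-0.003, 0.995, 0.099, -0.001]
ft_force: [1.0, -0.2, 0.3]
gripper_width: -0.003
```

step_arm(moves=[[[-1,2,4,0,0.025],[-1,2,4,0,0],[-1,0,0,-4,0],[-1,0,0,-4,0],[-1,0,0,-2.5,0],[-1,0,0,0,0]]])

```text
time_s: 1.5
tool_pos: [0.4087, -0.1121, 0.1325]
ee_rot: [-0.002, 0.993, 0.119, 0.002]
ft_force: [-0.4, -0.7, 0.8]
gripper_width: 0.005
```

```bash
python3 - <<'E'
from h import *
for n in ('scene','top'):
    c=vision.camera(n);save(n+'1',c);i=cv2.imread(f'pics/{n}1.png');a,b=(270,140)
    cv2.imwrite(f'pics/{n}1z.png',cv2.resize(i[b:b+170,a:a+220],None,fx=3.5,fy=3.5))
print(manip.observe()['tool_pos'],manip.observe()['ee_rot'])
E
```

```text
[ 0.41138238 -0.1134807   0.1355484 ] [-7.04593358e-04  9.92977055e-01  1.18210662e-01  4.72337420e-03]
```

View pics/scene1z.png

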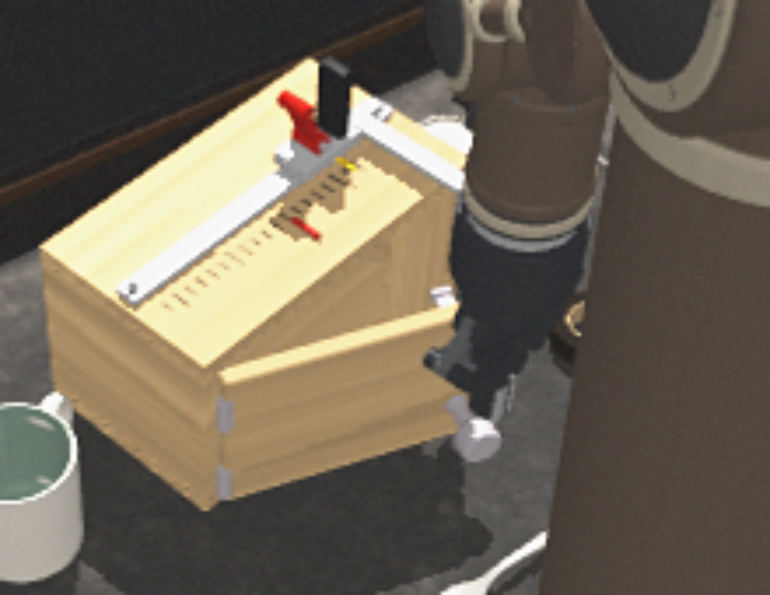

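View pics/top1z.png

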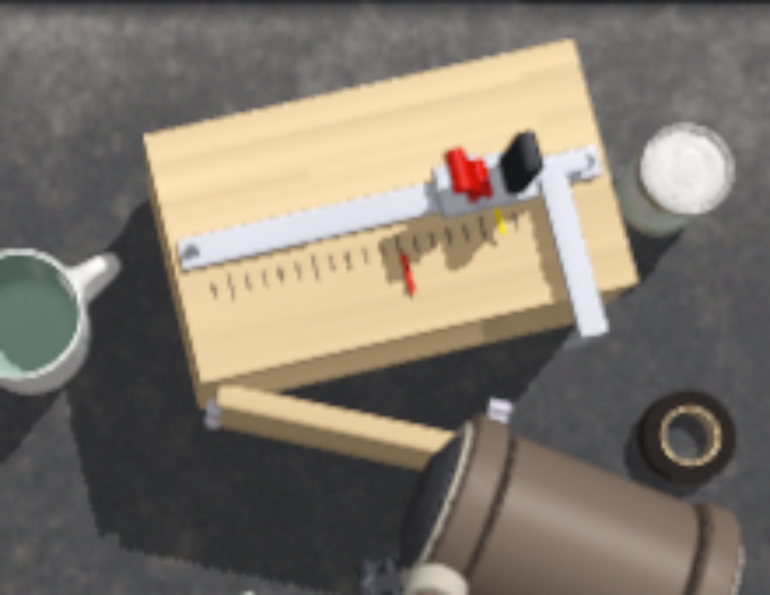

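```bash
python3 - <<'E'
from h import *
c=vision.camera('wrist');save('w1',c);print(np.round(c['mount'],3),c['fov_y'])
t=vision.camera('top');W,_=pts(t);print(W[300:310:3,372:388:3].round(3))
s=vision.camera('scene');W,_=pts(s);print(W[236:246:3,388:402:4].round(3))
print(manip.observe()['tool_pos'],manip.observe()['ee_rot'])
E
```

```text
[[-0.002 -0.952 -0.307  0.079]
 [ 1.    -0.001 -0.001  0.001]
 [ 0.001 -0.307  0.952 -0.128]
 [ 0.     0.     0.     1.   ]] 70.44023504365798
[[[ 0.411 -0.071  0.001]
  [ 0.408 -0.056  0.217]
  [ 0.408 -0.062  0.212]
  [ 0.408 -0.068  0.211]
  [ 0.408 -0.071  0.232]
  [ 0.405 -0.048  0.451]]

 [[ 0.404 -0.071 -0.001]
  [ 0.403 -0.056  0.214]
  [ 0.403 -0.062  0.212]
  [ 0.403 -0.066  0.221]
  [ 0.403 -0.071  0.226]
  [ 0.401 -0.049  0.449]]

 [[ 0.397 -0.071 -0.003]
  [ 0.397 -0.056  0.214]
  [ 0.397 -0.061  0.219]
  [ 0.397 -0.066  0.221]
  [ 0.397 -0.072  0.223]
  [ 0.397 -0.046  0.473]]

 [[ 0.391 -0.071 -0.   ]
  [ 0.392 -0.056  0.212]
  [ 0.392 -0.061  0.217]
  [ 0.392 -0.068  0.209]
  [ 0.392 -0.073  0.209]
  [ 0.393 -0.045  0.474]]]
[[[ 0.471 -0.102  0.133]
  [ 0.47  -0.113  0.127]
  [ 0.41  -0.069  0.212]
  [ 0.398 -0.069  0.222]]

 [[ 0.47  -0.102  0.125]
  [ 0.404 -0.054  0.217]
  [ 0.401 -0.061  0.215]
  [ 0.393 -0.065  0.22 ]]

 [[ 0.471 -0.104  0.112]
  [ 0.469 -0.114  0.108]
  [ 0.395 -0.057  0.214]
  [ 0.387 -0.061  0.22 ]]

 [[ 0.472 -0.105  0.1  ]
  [ 0.47  -0.116  0.096]
  [ 0.466 -0.124  0.094]
  [ 0.385 -0.059  0.214]]]
[ 0.41350075 -0.11464966  0.1376285 ] [6.61104090e-04 9.93003903e-01 1.17857081e-01 7.24713258e-03]
```

View pics/w1.png

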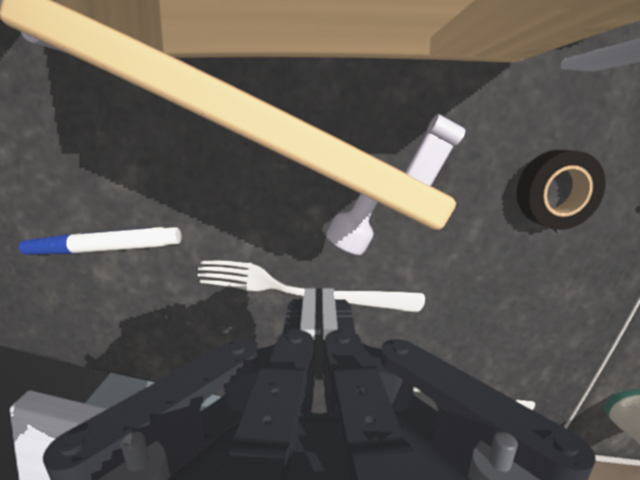

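step_arm(moves=[[[-1,0.5,1.5,-1.3,-0.012],[-1,1.5,0.5,0,0],[-1,1.5,0,0,0],[-1,1.5,-0.3,0,0]]])

```text
time_s: 2.15
tool_pos: [0.4674, -0.0996, 0.1301]
ee_rot: [0.003, 0.994, 0.11, 0.011]
ft_force: [-2.7, -1.3, -2.5]
gripper_width: -0.003
```

step_arm(moves=[[[-1,1.2,-0.2,-0.5,0],[-1,1.2,-0.2,0,0],[-1,1.0,-0.1,0,0],[-1,0.8,0,0,0]]])

```text
time_s: 2.55
tool_pos: [0.5096, -0.1066, 0.1278]
ee_rot: [0.003, 0.994, 0.11, 0.006]
ft_force: [-16.1, 0.8, 10.9]
gripper_width: -0.004
```

step_arm(moves=[[[-1,0.8,0.1,0,0],[-1,0.8,0.1,0,0],[-1,0.6,0.1,0,0]]])

```text
time_s: 2.85
tool_pos: [0.5178, -0.1059, 0.1277]
ee_rot: [0.001, 0.994, 0.112, -0.014]
ft_force: [-19.6, -4.8, 15.4]
gripper_width: 0.001
```

```bash
python3 - <<'E'
from h import *
for n in ('scene','top'):
    c=vision.camera(n);save(n+'2',c);i=cv2.imread(f'pics/{n}2.png');a,b=(270,140)
    cv2.imwrite(f'pics/{n}2z.png',cv2.resize(i[b:b+170,a:a+220],None,fx=3.5,fy=3.5))
s=manip.observe();print(s['tool_pos'],s['ft_force'])
E
```

```text
[ 0.51783228 -0.10592106  0.127739  ] [-17.5408382   -4.38245777  12.93881645]
```

View pics/scene2z.png

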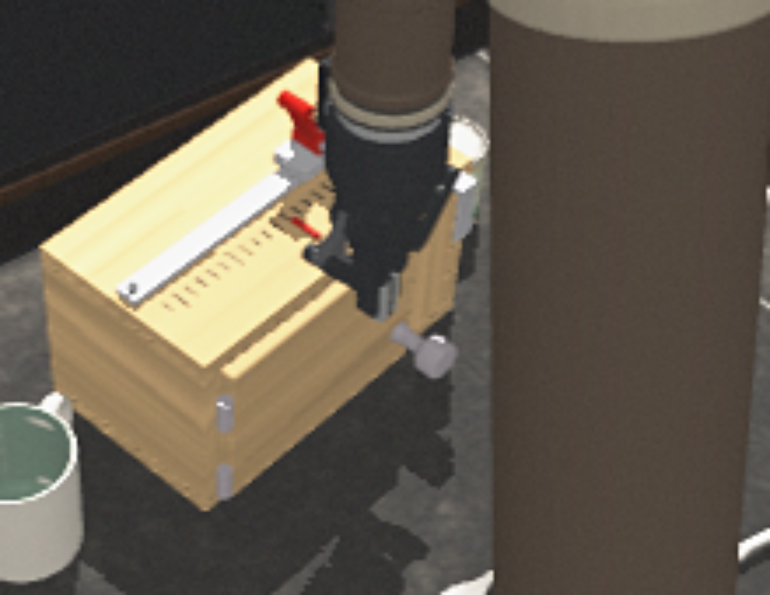

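step_arm(moves=[[[-1,1.3,0.2,0,0],[-1,1.3,0.2,0,0],[-1,0.8,0.2,0,0]]])

```text
time_s: 3.25
tool_pos: [0.517, -0.106, 0.1287]
ee_rot: [-0.0, 0.991, 0.116, -0.059]
ft_force: [-14.8, -5.6, 8.9]
gripper_width: -0.001
```

step_arm(moves=[[[-1,-2,-0.4,0,0],[-1,-4,0,0,0],[-1,-3,0,0,0],[0.5,-2,0,4,0],[1,0,0,4,0],[1,0,0,4,0],[1,0,0,0,0]]])

```text
time_s: 3.95
tool_pos: [0.4075, -0.1137, 0.257]
ee_rot: [0.003, 0.992, 0.115, -0.054]
ft_force: [-0.3, 0.5, -0.3]
gripper_width: 0.677
```

```bash
python3 - <<'E'
from h import *
for n in ('scene','top','wrist'):
    s=manip.observe()
    c=vision.camera(n);save(n+'3',c);np.savez(f'pics/{n}3.npz',**c,pos=s['tool_pos'],q=s['ee_rot']);i=cv2.imread(f'pics/{n}3.png');a,b=(270,140)
    cv2.imwrite(f'pics/{n}3z.png',cv2.resize(i[b:b+150,a:a+200],None,fx=4,fy=4,interpolation=cv2.INTER_CUBIC))
s=manip.observe();print(s['tool_pos'],s['ee_rot'],s['ft_force'])
E
```

```text
[ 0.40348915 -0.11208575  0.25076962] [ 3.39075532e-05  9.91566183e-01  1.15092988e-01 -5.95827748e-02] [ 0.01061248  0.55454542 -0.28915181]
```

View pics/scene3z.png

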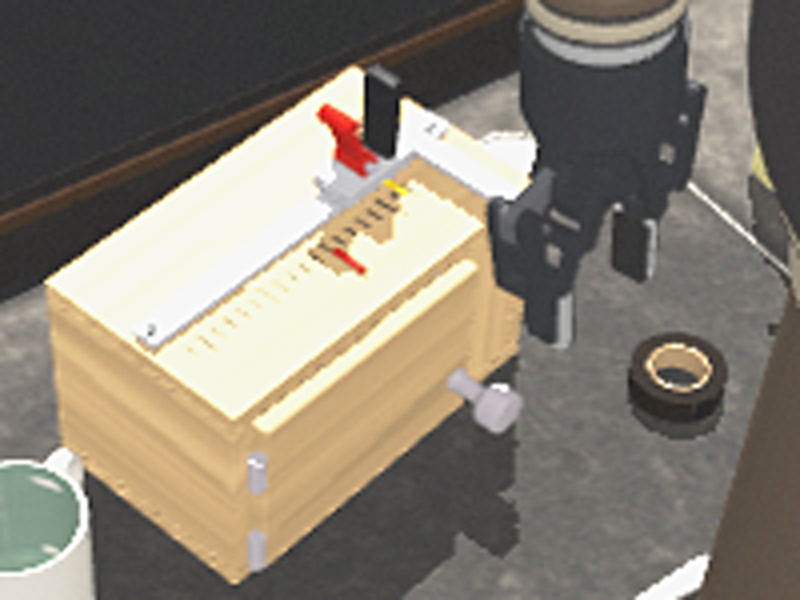

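View pics/top3z.png

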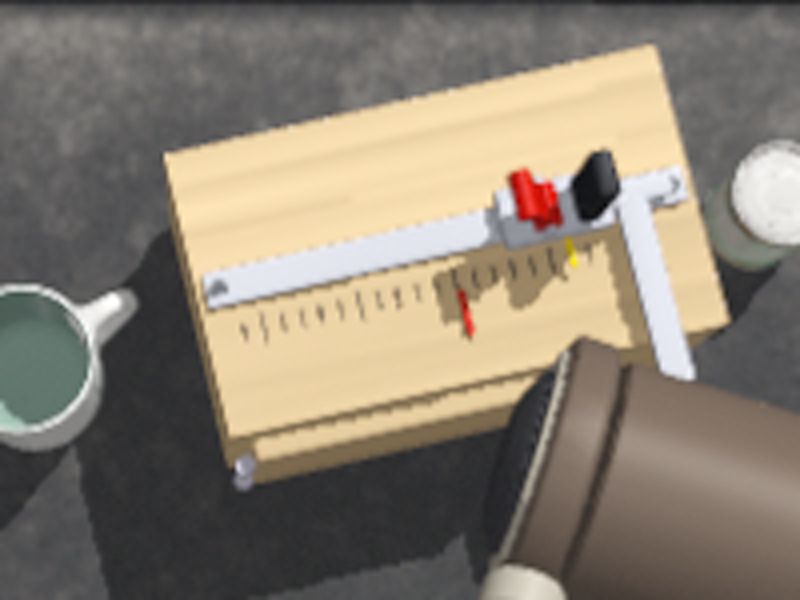

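View pics/wrist3.png

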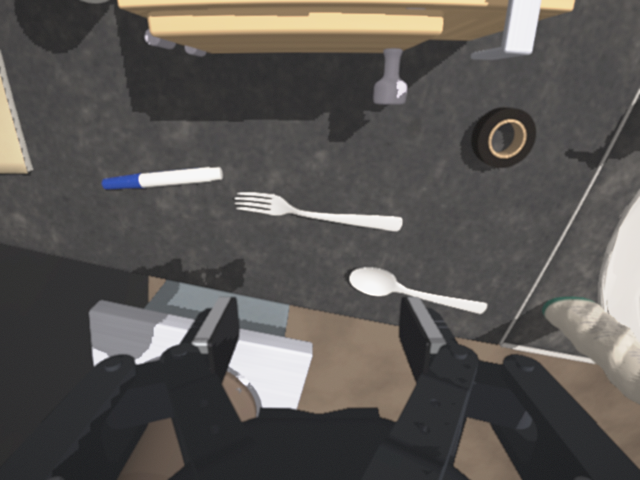

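The door looks flush, and the leg is unmoved with the lever open. The tool has tilted about 7° about its y axis, which doesn't affect a jaw direction along the rail. Next I'll go over the leg, look from above, and check the door angle numerically.

step_arm(moves=[[[1,0,0,4.5,-0.007],[1,2,0,2,0],[1,4,0,0,0],[1,4,0,0,0],[1,4,0,0,0],[1,4,0,0,0],[1,1,0,0,0],[1,0,0,0,0]]])

```text
time_s: 4.9
tool_pos: [0.5942, -0.1097, 0.3007]
ee_rot: [-0.005, 0.991, 0.111, -0.072]
ft_force: [-0.4, 0.7, -0.1]
gripper_width: 1.002
```

```bash
cat > look.py <<'E'
import sys
from h import *
k=sys.argv[1]
for n in sys.argv[2:]:
    s=manip.observe()
    c=vision.camera(n);save(n+k,c);np.savez(f'pics/{n}{k}.npz',**c,pos=s['tool_pos'],q=s['ee_rot']);i=cv2.imread(f'pics/{n}{k}.png');a,b=(300,140)
    cv2.imwrite(f'pics/{n}{k}z.png',cv2.resize(i[b:b+120,a:a+160],None,fx=5,fy=5,interpolation=cv2.INTER_CUBIC))
s=manip.observe();print(s['time_s'],s['tool_pos'].round(4),s['ee_rot'].round(4),s['ft_force'].round(1),round(float(s['gripper_width']),3))
E
python3 look.py 4 wrist scene
python3 - <<'E'
from h import *
c=dict(np.load('pics/scene3.npz'));W,p=pts(c)
ctr=np.array([.6124,-.0778]);th=.224
ex=np.array([np.cos(th),np.sin(th)]);ey=np.array([-ex[1],ex[0]])
X=(W[...,:2]-ctr)@ex;Y=(W[...,:2]-ctr)@ey;Z=W[...,2]
m=(Z>.09)&(Z<.13)&(X>-.11)&(X<-.07)&(Y<.11)&(Y>-.05)
a=np.polyfit(Y[m],X[m],1);print('door face slope,x@0',a,m.sum())
m=(abs(Z-.15)<.003)&(abs(X)<.1)&(abs(Y)<.14); print(np.percentile(X[m],[1,99]),np.percentile(Y[m],[1,99]))
E
```

```text
5.0 [ 0.5925 -0.1097  0.3011] [-0.0056  0.9911  0.111  -0.0726] [-0.6 -0.4 -0.3] 0.998
door face slope,x@0 [-0.0015519  -0.08964904] 517
[-0.0756875   0.07219887] [-0.12684152  0.1282984 ]
```

View pics/wrist4.png

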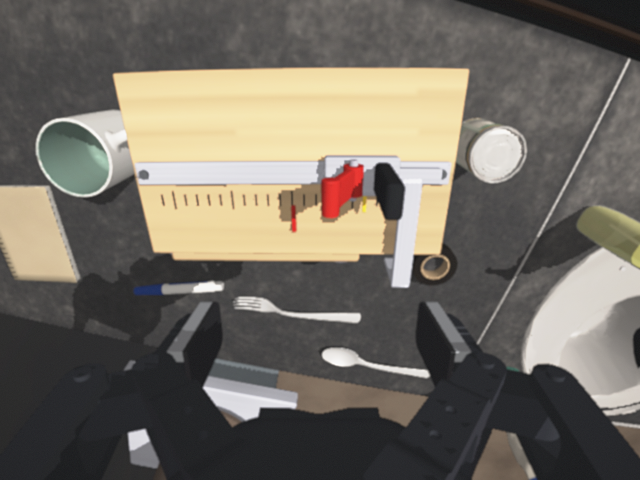

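View pics/scene4z.png

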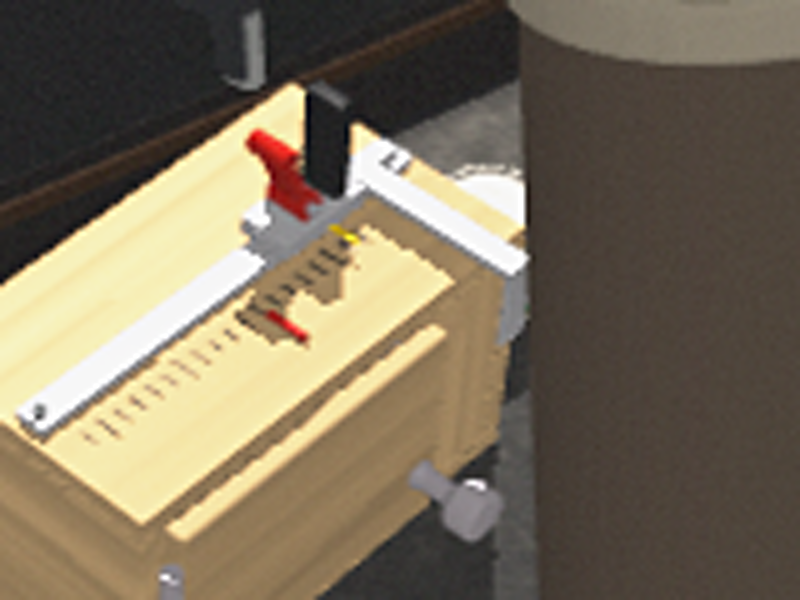

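```bash
cat >> h.py <<'E'
from scipy.spatial.transform import Rotation as Ro
ctr=np.array([.6124,-.0778]);th=.224
ex=np.array([np.cos(th),np.sin(th)]);ey=np.array([-ex[1],ex[0]])
def L(q): return np.array([(q[:2]-ctr)@ex,(q[:2]-ctr)@ey]).round(4)
def Wd(x,y): return (ctr+x*ex+y*ey).round(4)
def wpt(c,u,v,h):
    F=f(c);K=np.array([[F,0,c['cx']],[0,F,c['cy']],[0,0,1.]])
    p=cv2.undistortPoints(np.array([[[u,v]]],float),K,np.array([c['k1'],0,0,0.]))[0,0]
    if 'R' in c: R=np.array(c['R']).T;C=-R@np.array(c['t'])
    else:
        q=c['q'];T=Ro.from_quat([q[1],q[2],q[3],q[0]]).as_matrix();M=np.array(c['mount'])
        R=T@M[:3,:3];C=T@M[:3,3]+c['pos']
    d=R@np.array([*p,1.]);return C+d*(h-C[2])/d[2]
def blobs(c):
    hsv=cv2.cvtColor(c['color'],cv2.COLOR_RGB2HSV)
    out=[]
    for n,mm in(('red',(hsv[...,1]>180)&((hsv[...,0]<8)|(hsv[...,0]>172))&(hsv[...,2]>90)),('yel',(abs(hsv[...,0].astype(int)-28)<6)&(hsv[...,1]>170)&(hsv[...,2]>100))):
        k,l,s,ce=cv2.connectedComponentsWithStats(mm.astype(np.uint8))
        for i in range(1,k):
            if s[i,4]>3: out.append((n,s[i],ce[i].round(1)))
    return out
E
python3 - <<'E'
from h import *
for n in ('wrist','scene'):
    c=dict(np.load(f'pics/{n}4.npz'))
    for b in blobs(c):
        for h in (.154,.1585): q=wpt(c,*b[2],h);print(n,b[0],b[1],b[2],h,L(q)) if abs(L(q)).max()<.15 else 0
c=dict(np.load(f'pics/wrist4.npz'))
for nn,u,v,h in [('BL',114,73,.15),('BR',468,69,.15),('FR',443,252,.15),('FL',152,250,.15)]: print(nn,L(wpt(c,u,v,h)))
print(Wd(0,-.04))
E
```

```text
wrist red [ 322  165   41   53 1336] [340.4 189.9] 0.154 [-0.0126 -0.0409]
wrist red [ 322  165   41   53 1336] [340.4 189.9] 0.1585 [-0.0111 -0.0407]
wrist red [292 206   4  25  73] [293.1 218.2] 0.154 [-0.0374 -0.002 ]
wrist red [292 206   4  25  73] [293.1 218.2] 0.1585 [-0.0355 -0.0025]
wrist yel [363 197   3  14  24] [363.8 203.6] 0.154 [-0.0241 -0.0602]
wrist yel [363 197   3  14  24] [363.8 203.6] 0.1585 [-0.0224 -0.0597]
scene red [349 166  14  18  99] [355.8 174.1] 0.154 [ 0.0302 -0.0746]
scene red [349 166  14  18  99] [355.8 174.1] 0.1585 [ 0.027  -0.0708]
scene red [354 202   7   6  11] [356.6 204.5] 0.154 [-0.0405 -0.0003]
scene red [354 202   7   6  11] [356.6 204.5] 0.1585 [-0.0434  0.0031]
scene yel [366 185   5   4   8] [368.2 186.2] 0.154 [-0.0191 -0.0638]
scene yel [366 185   5   4   8] [368.2 186.2] 0.1585 [-0.0222 -0.0601]
BL [0.076  0.1269]
BR [ 0.0763 -0.1293]
FR [-0.0702 -0.1331]
FL [-0.0711  0.1289]
[ 0.6213 -0.1168]
```

step_arm(moves=[[[1,1.5,-0.3,0,0.003],[1,1.0,-0.2,-2,0],[1,0.3,0,-2.5,0],[1,0,0,-2.5,0],[1,0,0,-1,0],[1,0,0,0,0]]])

```text
time_s: 5.6
tool_pos: [0.6128, -0.1154, 0.2207]
ee_rot: [-0.006, 0.991, 0.111, -0.075]
ft_force: [0.4, -0.6, 1.2]
gripper_width: 0.999
```

```bash
python3 look.py 5 wrist scene; python3 -c "
from h import *
s=manip.observe();print(L(s['tool_pos']),2*np.arctan2(s['ee_rot'][2],s['ee_rot'][1]))"
```

```text
5.7 [ 0.6142 -0.1156  0.2225] [-0.0051  0.9911  0.1113 -0.0731] [ 0.5 -1.1  0.1] 0.999
[-0.0067 -0.0372] 0.22375156023669854
```

View pics/wrist5.png

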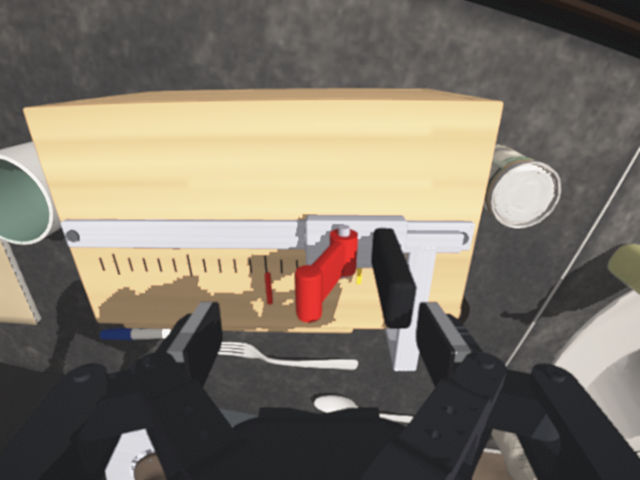

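View pics/scene5z.png

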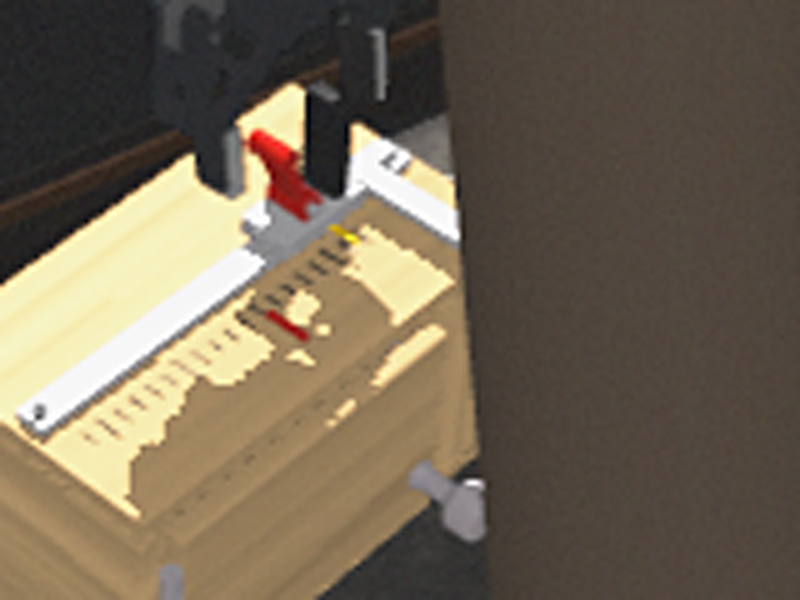

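step_arm(moves=[[[1,0.6,0.1,-1.0,0],[1,0.3,0,-0.8,0],[1,0,0,0,0]]])

```text
time_s: 6.0
tool_pos: [0.6258, -0.115, 0.2074]
ee_rot: [-0.004, 0.991, 0.111, -0.07]
ft_force: [0.1, -0.4, -0.1]
gripper_width: 1.0
```

```bash
python3 look.py 6 wrist scene; python3 -c "
from h import *
s=manip.observe();print(L(s['tool_pos']))"
```

```text
6.1 [ 0.6259 -0.1151  0.2082] [-0.0038  0.9914  0.1112 -0.0693] [-0.1  0.6 -0.3] 1.0
[ 0.0049 -0.0394]
```

View pics/wrist6.png

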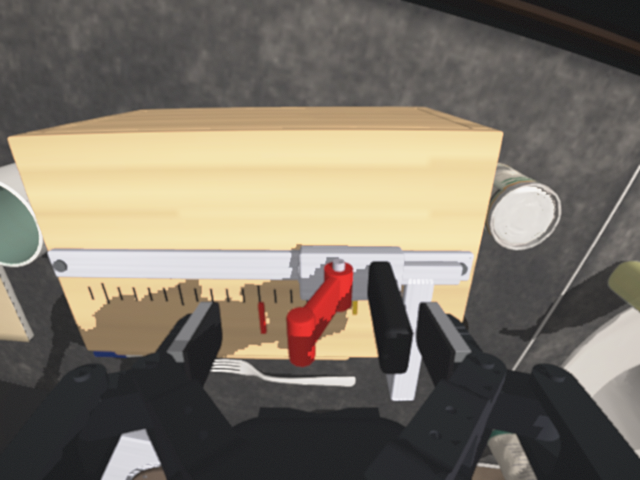

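step_arm(moves=[[[1,-0.3,0.8,-0.1,0],[1,-0.2,1.0,0,0],[1,-0.25,1.0,0,0],[1,-0.25,1.0,0,0],[1,-0.2,0.8,0,0],[1,0,0,0,0]]])

```text
time_s: 6.7
tool_pos: [0.6138, -0.0663, 0.208]
ee_rot: [-0.002, 0.991, 0.112, -0.068]
ft_force: [0.5, -0.6, -0.0]
gripper_width: 0.999
```

```bash
cat > rep.py <<'E'
import sys
from h import *
k=sys.argv[1]
for n in ('wrist','scene'):
    c=dict(np.load(f'pics/{n}{k}.npz'));r={}
    for b in blobs(c):
        h=.154 if b[0]=='red' else .1585
        q=L(wpt(c,*b[2],h))
        if b[0]=='yel' and abs(q[0]+.023)<.012 or b[0]=='red' and abs(q[0]+.039)<.008 and b[1][4]<150: r[b[0]]=q;print(n,b[0],b[1],b[2],q)
    if len(r)==2: print(n,'pointer-mark',(r['yel']-r['red'])[1])
s=manip.observe();print(L(s['tool_pos']))
E
python3 look.py 7 wrist scene; python3 rep.py 7
```

```text
6.8 [ 0.6139 -0.067   0.208 ] [-0.0019  0.9915  0.1113 -0.0678] [0.4 0.3 0.2] 1.003
wrist yel [362 301   3  12  33] [363.1 306.9] [-0.0248 -0.015 ]
scene red [354 202   7   6  12] [356.9 204.6] [-0.0412 -0.0006]
scene yel [353 195   5   3   7] [355.1 195.9] [-0.0221 -0.015 ]
scene pointer-mark -0.0144
[0.0039 0.0101]
```

View pics/wrist7.png

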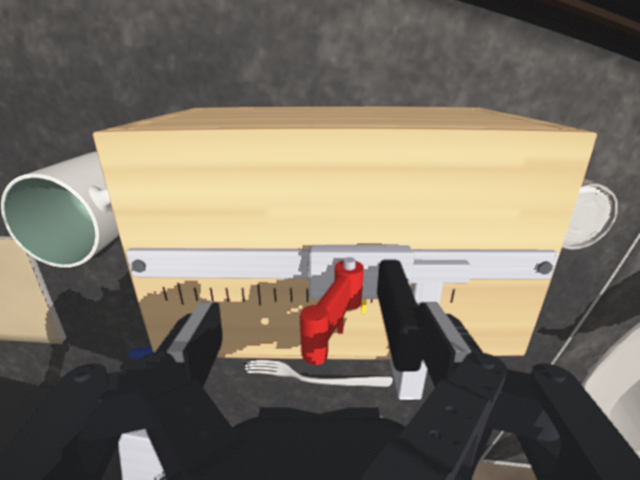

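View pics/scene7z.png

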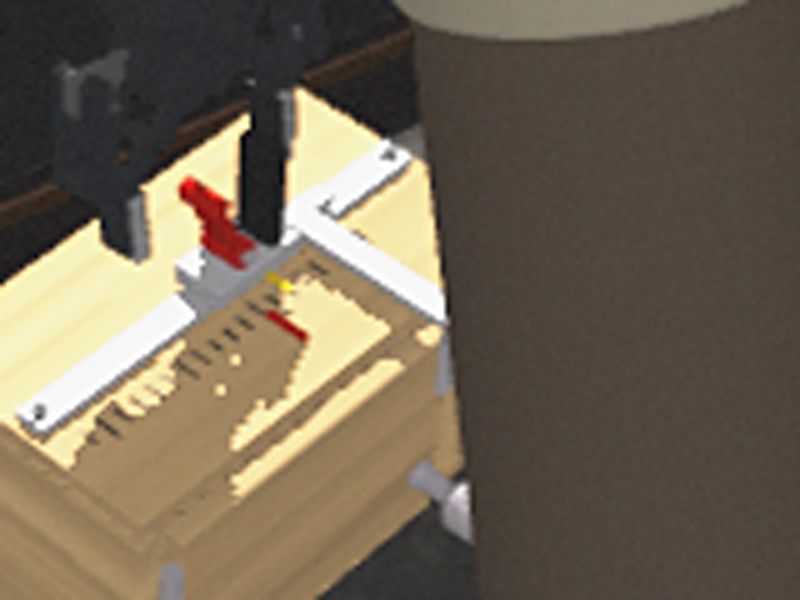

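step_arm(moves=[[[1,-0.2,0.7,0,0],[1,-0.15,0.6,0,0],[1,0,0,0,0],[1,0,0,0,0]]])

```text
time_s: 7.2
tool_pos: [0.6106, -0.0537, 0.2082]
ee_rot: [-0.001, 0.992, 0.111, -0.067]
ft_force: [1.1, -2.0, -1.5]
gripper_width: 0.997
```

```bash
python3 look.py 8 wrist scene; python3 rep.py 8
```

```text
7.3 [ 0.6106 -0.0538  0.2082] [-0.0016  0.9915  0.1109 -0.0674] [ 1.   1.2 -0.2] 1.0
wrist red [358 309   6  24  93] [360.2 322.1] [-0.0405 -0.0015]
wrist yel [361 300   5  13  39] [363.1 306.2] [-0.0248 -0.002 ]
wrist pointer-mark -0.0005
scene red [354 202   7   6  10] [356.6 204.5] [-0.0405 -0.0003]
scene yel [350 198   5   3   7] [352. 199.] [-0.0239 -0.0027]
scene pointer-mark -0.0024000000000000002
[0.0036 0.0238]
```

View pics/scene8z.png

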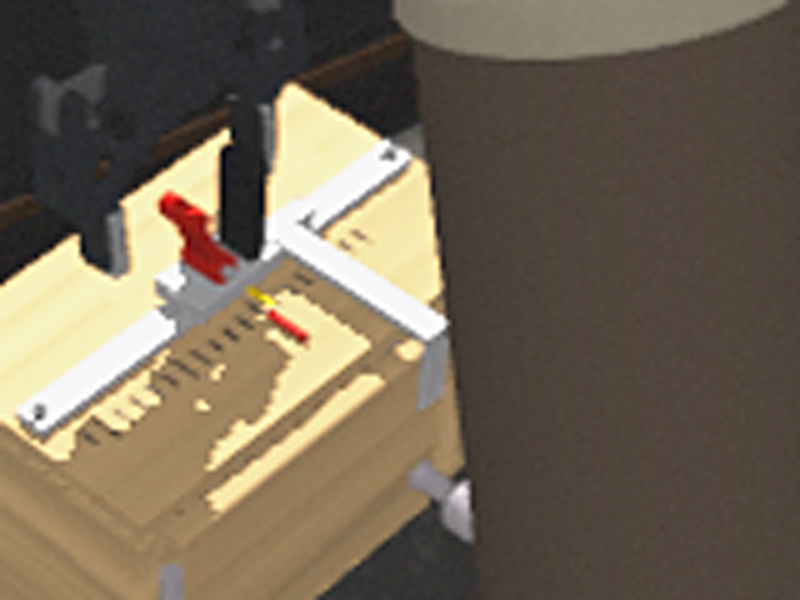

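step_arm(moves=[[[1,0.2,-0.8,0,0],[0.6,0.15,-0.7,0,0],[0.4,0,0,0,0],[0.4,0,0,0,0],[0.4,0,0,0,0],[0.4,0,0,0,0]]], grip_force=30)

```text
time_s: 7.9
tool_pos: [0.6139, -0.0702, 0.208]
ee_rot: [-0.003, 0.992, 0.11, -0.068]
ft_force: [-1.1, 0.8, -0.0]
gripper_width: 0.701
```

```bash
python3 look.py 9 wrist scene; python3 rep.py 9
```

```text
8.0 [ 0.6139 -0.0702  0.208 ] [-0.0027  0.9916  0.1101 -0.0682] [-0.2 -0.  -0.3] 0.704
wrist red [333 313   4  19  73] [334.5 322.1] [-0.041  -0.0019]
wrist yel [334 299   4  13  28] [335.4 304.2] [-0.0239 -0.0021]
wrist pointer-mark -0.00019999999999999987
scene red [354 202   7   6  11] [356.6 204.5] [-0.0405 -0.0003]
scene yel [350 198   5   3   7] [352. 199.] [-0.0239 -0.0027]
scene pointer-mark -0.0024000000000000002
[0.0031 0.0071]
```

View pics/wrist9.png

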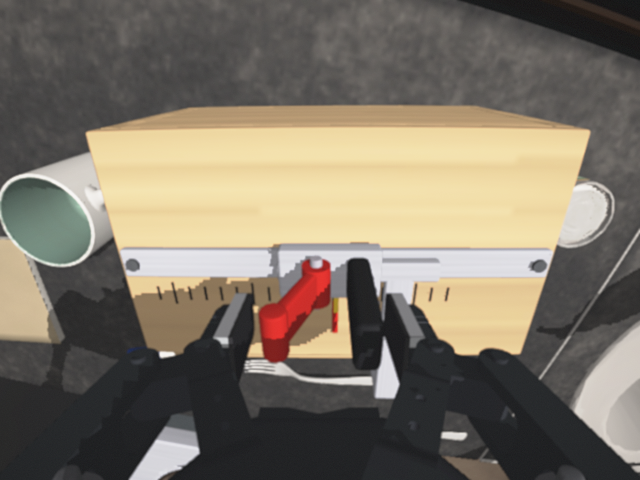

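step_arm(moves=[[[0.35,-0.05,0.2,0,0],[0.27,0,0,0,0],[0.27,0,0,0,0],[0.2,0,-0.1,0,0],[0.15,0.05,-0.1,0,0],[0.15,0,0,0,0]]])

```text
time_s: 8.6
tool_pos: [0.6138, -0.0695, 0.2089]
ee_rot: [-0.003, 0.992, 0.11, -0.068]
ft_force: [-0.1, -0.9, -0.8]
gripper_width: 0.581
```

```bash
python3 look.py 10 wrist scene; python3 rep.py 10
```

```text
8.7 [ 0.6138 -0.0696  0.209 ] [-0.0029  0.9915  0.1104 -0.0681] [-1.8 -0.5  0.7] 0.579
wrist red [334 301   4  30  85] [335.7 319.3] [-0.0395 -0.0019]
wrist yel [332 298   4  13  38] [333.2 304.2] [-0.0245 -0.0001]
wrist pointer-mark 0.0018
scene red [354 203   7   5   9] [356.9 204.8] [-0.0416 -0.0001]
scene yel [349 198   5   4   7] [350.9 199.3] [-0.0228 -0.0002]
scene pointer-mark -0.0001
[0.0032 0.0077]
```

View pics/wrist10.png

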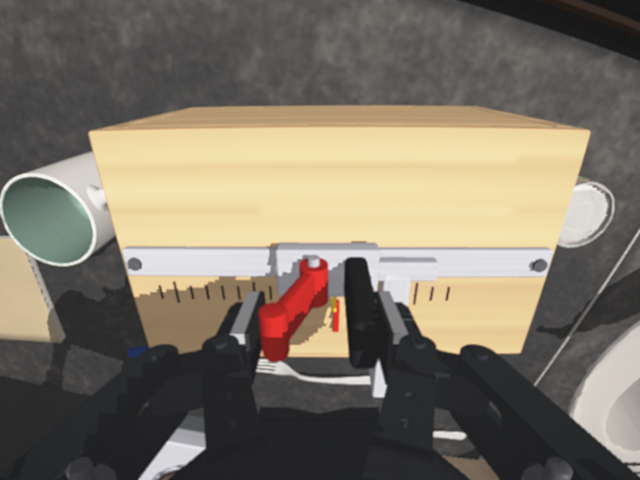

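step_arm(moves=[[[0.1,0.05,-0.2,0,0],[0.05,0.05,-0.2,0,0],[0.05,0,0,0,0],[0.0,0,-0.1,0,0],[0.0,0,0,0,0]]])

```text
time_s: 9.2
tool_pos: [0.6149, -0.0736, 0.2099]
ee_rot: [-0.004, 0.992, 0.11, -0.068]
ft_force: [-0.8, 1.2, 1.7]
gripper_width: 0.504
```

```bash
python3 look.py 11 wrist scene; python3 rep.py 11
```

```text
9.3 [ 0.6149 -0.0736  0.2099] [-0.0043  0.9916  0.1102 -0.068 ] [-1.3  0.3  3. ] 0.506
wrist red [327 311   5  19  90] [329.  320.3] [-0.0409 -0.0018]
wrist yel [327 297   3  13  36] [328.  303.2] [-0.0243 -0.0011]
wrist pointer-mark 0.0006999999999999999
scene red [354 203   7   5   9] [356.9 204.8] [-0.0416 -0.0001]
scene yel [349 198   5   3   7] [351. 199.] [-0.0223 -0.0011]
scene pointer-mark -0.001
[0.0034 0.0035]
```

View pics/wrist11.png

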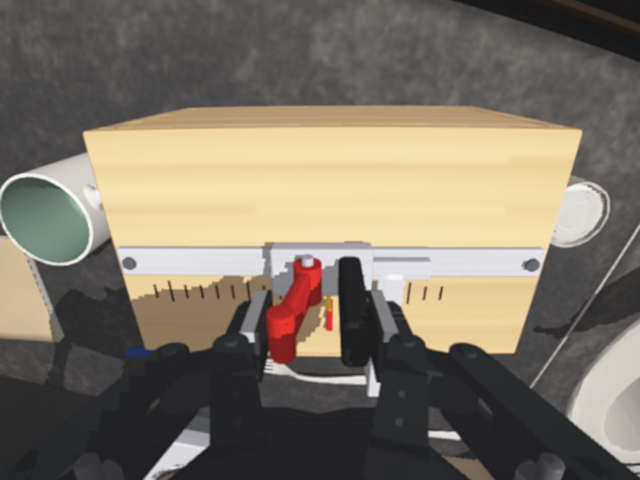

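step_arm(moves=[[[-0.08,0.05,-0.2,-0.15,0],[-0.15,0,-0.1,0,0],[-0.2,0.05,-0.1,0,0],[-0.2,0,0,0,0]]])

```text
time_s: 9.7
tool_pos: [0.6165, -0.0778, 0.2101]
ee_rot: [-0.004, 0.992, 0.11, -0.067]
ft_force: [-1.4, 1.3, 3.4]
gripper_width: 0.404
```

```bash
python3 look.py 12 wrist scene; python3 rep.py 12
```

```text
9.8 [ 0.6165 -0.0778  0.2101] [-0.004   0.9916  0.1103 -0.0673] [-1.2 -0.1  4.1] 0.402
wrist red [320 312   5  19  92] [322.  320.7] [-0.0407 -0.0019]
wrist yel [320 298   3  12  28] [320.7 302.9] [-0.0236 -0.0012]
wrist pointer-mark 0.0007000000000000001
scene red [354 203   7   5   9] [356.9 204.8] [-0.0416 -0.0001]
scene yel [349 198   5   3   7] [351. 199.] [-0.0223 -0.0011]
scene pointer-mark -0.001
[ 0.004  -0.0009]
```

View pics/wrist12.png

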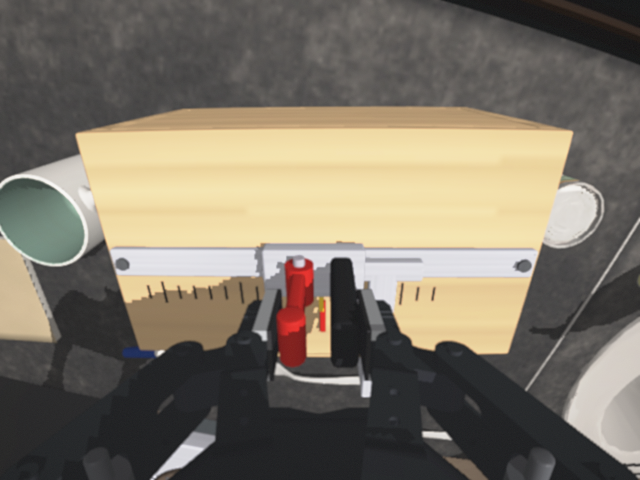

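step_arm(moves=[[[-0.4,0,0,0,0],[-1,0,0,0,0],[-1,0,0,0,0],[-1,0,0,0,0],[-1,0,0,0,0]]], grip_force=40)

```text
time_s: 10.3
tool_pos: [0.6166, -0.0783, 0.2104]
ee_rot: [-0.003, 0.992, 0.111, -0.067]
ft_force: [-1.6, 1.1, 4.0]
gripper_width: 0.372
```

```bash
python3 look.py 13 wrist scene; python3 rep.py 13
```

```text
10.4 [ 0.6166 -0.0784  0.2104] [-0.0031  0.9916  0.1106 -0.0672] [-0.8  1.1  4.1] 0.372
wrist red [319 301   5  29 103] [321.3 318.6] [-0.0392 -0.0021]
wrist yel [318 298   3  12  33] [319.1 303.4] [-0.0241 -0.0009]
wrist pointer-mark 0.0012
scene red [354 203   7   5   9] [356.9 204.8] [-0.0416 -0.0001]
scene yel [349 198   5   3   7] [351. 199.] [-0.0223 -0.0011]
scene pointer-mark -0.001
[ 0.004  -0.0015]
```

View pics/wrist13.png

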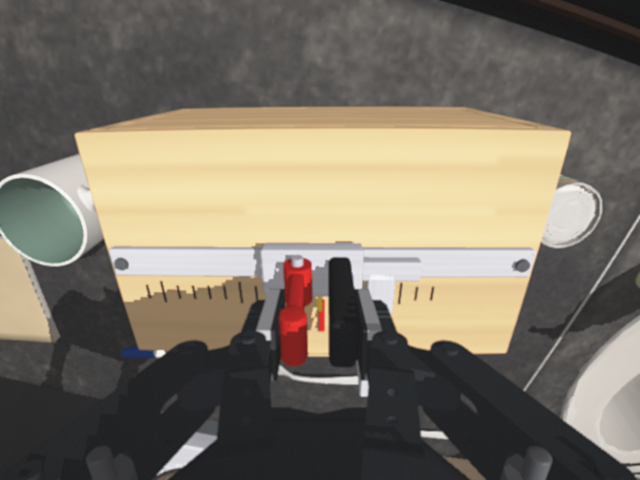

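View pics/scene13z.png

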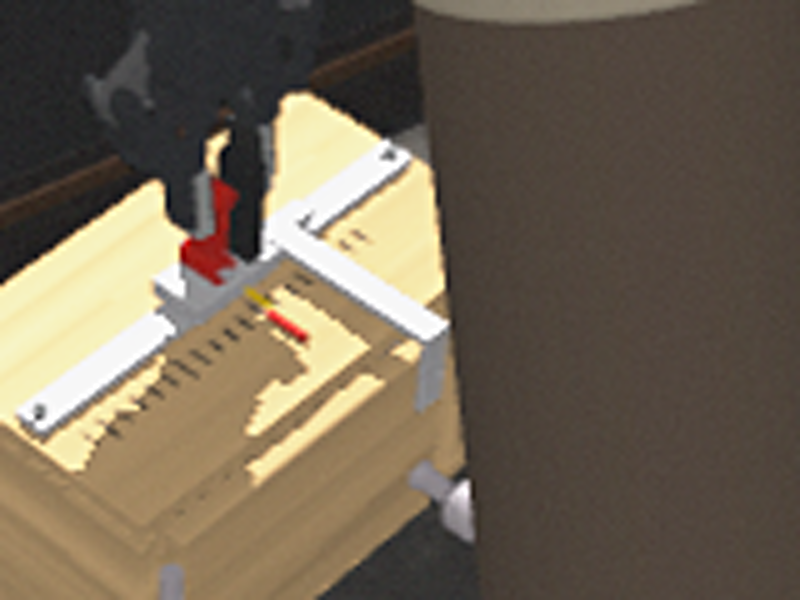

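step_arm(moves=[[[-1,0,0,0,0],[-1,0,0,0,0],[-1,0,0,0,0],[-1,0,0,0,0]]], grip_force=60)

```text
time_s: 10.8
tool_pos: [0.6167, -0.0785, 0.2106]
ee_rot: [-0.003, 0.992, 0.111, -0.067]
ft_force: [-1.0, 0.1, 4.4]
gripper_width: 0.356
```

```bash
python3 look.py 14 wrist scene; python3 rep.py 14
python3 - <<'E'
from h import *
c=dict(np.load('pics/scene14.npz'));W,p=pts(c)
X=(W[...,:2]-ctr)@ex;Y=(W[...,:2]-ctr)@ey;Z=W[...,2]
m=(Z>.09)&(Z<.13)&(X>-.11)&(X<-.07)&(Y<.11)&(Y>-.02)
print('door',np.polyfit(Y[m],X[m],1),m.sum())
hsv=cv2.cvtColor(c['color'],cv2.COLOR_RGB2HSV)
r=(hsv[...,1]>150)&((hsv[...,0]<8)|(hsv[...,0]>172))&(Z>.195)&(Z<.24)&(abs(X)<.05)&(abs(Y)<.06)
print('tip pts',r.sum(),np.median(X[r]),np.median(Y[r]),np.median(Z[r]),Z[r].max())
E
```

```text
10.9 [ 0.6167 -0.0785  0.2106] [-0.003   0.9916  0.1106 -0.0671] [-0.7  0.7  4.2] 0.36
wrist red [319 310   4  20  74] [320.5 320.2] [-0.0406 -0.0018]
wrist yel [317 298   4  13  34] [318.4 304.1] [-0.0248 -0.0006]
wrist pointer-mark 0.0012000000000000001
scene red [354 203   7   5   9] [356.9 204.8] [-0.0416 -0.0001]
scene yel [349 198   5   3   7] [351. 199.] [-0.0223 -0.0011]
scene pointer-mark -0.001
[ 0.004  -0.0016]
door [-0.00393598 -0.08950641] 438
tip pts 40 -0.01035421986662342 0.009653455651975545 0.21626988615453904 0.22439835495487992
```

```bash
python3 -c "
from station import sign_off,manip
print(sign_off());s=manip.observe();print(s['time_s'],s['tool_pos'],s['gripper_width'])"
```

```text
the job is handed in; nothing more can be done
None
the job is handed in; nothing more can be done
```

The locker is ready and I handed the job in at about 10.9 s of the 48 s. `sign_off()` gives no verdict, so these are my own last checks.

- **Door:** I pushed it shut with the closed fingertips. Its outer face measured 89.6 mm in front of the locker's centre (89 expected), about 0.0015 rad off parallel after I let go. A last check with part of the door hidden gave 0.004 rad. Both are inside the 0.02 limit.
- **Leg:** I slid it about 58 mm to the mark by pushing the right finger on the post, with the lever still open. At the end the wrist camera put the pointer 1.2 mm left of the mark and the scene camera 1.0 mm right of it. The two disagree by about 2 mm, which is the calibration error, and both are within 5 mm.
- **Lever:** I closed it in small steps, shifting the arm back each time so the leg stayed put. The tip measured about 10 mm left of the pointer line and 66 mm above the locker top (11 and 67 expected closed), so it is at its stop.
- **Grip:** The fingers are still gripping at a commanded 60 N. Their reading fell to about 31 mm, below the 34 mm stated over post and lever. It shrank as I raised the force, so I put this down to the fingers giving under load; I had no direct reading of the contact force.
- **Mug, tin and tape:** I kept clear of them and saw no movement in the pictures, but did not measure them again at the end.
- **Tool tilt:** The tool ended about 8° off vertical, towards the robot. That is across the jaw direction, so it did not affect the squeeze.

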